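Fit the fuse carrier of the bench supply and hold it home

ROBOT

A 6-joint arm with a two-finger parallel gripper is mounted at the origin on the work surface. World frame = base frame: x ahead of the robot, y to its left, z up, the work surface at z = 0. Lengths are in m, angles in rad, forces in N, time in s.
With the tool pointing down it reaches from about 0.3 to 0.775 m from the base axis. Payload 14.6 kg.
Tool frame: the origin (TCP) lies on the centre line of the jaws, within the pads' length; the fingertips stand 14 mm ahead of it and the grasp point (between the pads) lies 5 mm behind it; x points along the fingers, y is the direction in which the jaws open and shut, and the axes are right-handed (so a half turn about x gives the same grasp; the last joint's range is limited). The gripper opens to 94 mm and grips with 3 to 60 N. Pads are 16 mm wide; open, the fingers measure 119 mm over their backs; the gripper's body (75 mm by 177 mm) begins 78 mm behind the grasp point.
Start: joints at [-1.359, 0.3, 1.521, -0, 1.321, -0.067], TCP at [0.151, -0.529, 0.219] pointing down, gripper open.
Joint ranges: [-3.03, 3.03], [-0.79, 2.21], [0.23, 2.52], [-1.04, 4.18], [0, 3.07], [-2.55, 2.55]. Speed limits (rad/s): [2.22, 2.22, 2.57, 3.14, 3.14, 3.14].

INTERFACE

Orientations are given as [roll, pitch, yaw] about the fixed x, y, z axes, in that order (R = Rz(yaw) Ry(pitch) Rx(roll)).
In Python, from station import * gives the robot as it stands. The module is installed in compiled form; this text tells all that it offers.
- The arm moves only by the shell command python3 -m handwheel 'ROWS' [FORCE]. ROWS is JSON, a list of rows, each a list of 3 entries, a list of its own where there are three numbers: the shift along the tool's x, y, z in mm, then the turn about the tool's x in rad, then the gripper command: -1 is fully open, 1 is shut, values between are in proportion. In form: [[[dx, dy, dz], spin, gripper], ...]. A call has exactly 5 rows; each row is the pose to reach, as a shift and turn from the pose measured when the call began, along the tool's axes at that moment; what a row does not reach only later rows make up. A row lasts 1/10 s, in which the tool goes at most 50 mm and 8.59 degrees, less where a joint would pass 70% of its speed; a pose out of reach is approached as far as the arm can. A call with a gripper value outside its range is refused whole. The fingers move at their own pace and stop on an object; FORCE is the grip in N (left out, the last holds). Time passes only in rows, so rows that repeat a pose let the fingers close, or fill a call up. It gives the time, the measured TCP pose, the force and the opening at its end, in the units of the state.
- get_obs(): the state, without advancing time (a new reading comes with each control period).
- camera(name): name is "side" or "top"; returns (picture, depth): 480x640x3 uint8, blue, green, red; 480x640 float32, m along the optical axis (not along the pixel's ray), 0 where there is no reading.
- camera_info(name): a dict with "fx", "fy", "cx", "cy" (pixels), "k1" (the pictures are not rectified: a ray, as slopes to the right and down, at radius r is drawn at 1 + k1 r^2 times it, then the intrinsics apply), "extrinsics" (4x4, takes a point from camera to world coordinates). Camera axes: x right, y down, z forward; pixel columns grow to the right and rows downward; lengths in m; the calibration is good to about 2 mm. A picture is of the moment at which its call begins. camera_info takes no time and is no camera call.
- hand_in(): hands the job in, once; it reports no verdict.
The state is a dict: "time_s": time; "qpos": joint angles; "joint_vel": joint speeds; "tau": joint torques, N m; "ee_pos": TCP position; "eef_rot": TCP orientation; "force": force on the tool from outside, world axes, zero at the start; "moment": the same for the moment, N m; "grip_width": finger opening in m.
Only numpy, scipy, OpenCV 4.12 (cv2) and the standard library are available. Lean on these libraries where they do the work, as an engineer would, in place of code of your own. Each camera call takes 0.05 s, during which the arm holds its last target. There are 200 camera calls.

TASK

Slide the flat cover on top of the bench power supply fully open, pick up the wing-grip fuse carrier that stands on the table, and push it straight down into the socket under the cover, with its cross pin lined up with the two slots, until its flange is pressed down onto the metal collar. Still pressing against the spring, turn it clockwise (seen from above) a quarter turn to its stop, and finish while holding it there: gripped, turned and pressed fully home, never let go, because the spring lifts it when you ease off. Leave the cover open, and do not disturb the round-knobbed blank cap, the flux bottle or the drink can.

Things in the scene. Friction and masses are not known exactly. Their poses are not given: they have to be found in the camera images.
- case: Bench power supply, fixed: grey box 170 (x) x 270 (y) x 75 mm high, sliding cover on top. Origin: centre of its underside on the table. At yaw 0 its axes are the world's; turned by up to 0.35 rad. Under the cover is an 84 x 84 mm compartment, 12 mm deep, centred 70 mm from the origin towards the case's -y, with the fuse socket in the middle of its floor.
- cover (a joint): Sliding cover, plain metal plate 96 x 96 x 4 mm on the case, upper face 80.5 mm above the table. Value in m: 0 = shut over the compartment, 0.095 = fully open (end stop). It slides along the case's +y, stays where it is left and takes about 2 N to move. Starts shut or up to 25 mm open.
- cover_grip (a point): Middle of the upright black rib on the cover's centre: rib 50 mm long along the case's x, 10 mm thick along the case's y (the slide direction), 26 mm tall; this point is 13 mm below the rib's top and 13 mm above the cover plate. Axes as the case's.
- socket (a point): Socket centre at the upper face of its aluminium collar (compartment floor, 63 mm above the table). Axes as the case's. Collar 6 mm thick, round hole 25 mm across, two slots 10 mm wide along the case's x reaching 18.5 mm either side of the centre. Below it the pin turns only clockwise (from above), 90 degrees from the slots to a stop, with a few degrees of play.
- plunger (a joint): Spring plunger in the socket on which the carrier's foot presses. Value in m: 0 = up (its top 9 mm below the collar's upper face), growing as it is pushed down; 0.011 when the carrier is fully home. The push needed is about 3.5 N at 0 and 11 N at 0.011, plus friction.
- carrier_mid (a point): Fuse carrier, about 80 g, standing on its foot on the right of the table, any yaw; point on its axis half-way up, 29 mm above the foot, z up. Top part: black wing grip 36 mm long along its x, 12 mm thick along its y, 24 to 58 mm above the foot. Half a turn about z looks the same. Fully home this point is 9 mm above the socket point; let go after turning, it springs up to 13 mm.
- carrier_pin (a point): Middle of the steel cross pin of the fuse carrier, on its axis 7 mm above the foot. Round pin 6 mm thick, 34 mm tip to tip, along the carrier's x (same as the wing). Brass shank 22 mm across, 0 to 20 mm above the foot, slightly tapered at the bottom; black flange disc 37 mm across, 20 to 24 mm above the foot.
- blank: Bystander: round black blank cap with a round knob and no pin or wing, 42 mm across, 50 mm tall, standing on the table. Origin at its underside centre.
- flux: Bystander: small amber flux bottle, 32 mm across, 75 mm tall, white cap. Origin at its underside centre.
- can: Bystander: drink can, 66 mm across, 120 mm tall. Origin at its underside centre.
Things that resemble listed ones, but are neither listed nor needed, are in the scene too. Leave any blue or green look-alike of the part that bears carrier_mid alone.

How it is judged:
By the outcome, as a careful person would: the job done as asked, in the order asked, and still so for the second after the job is handed in, while the arm keeps its last pose, push and grip.
It also fails if it takes over 61 s, if anything falls off the work surface, if the arm or the gripper's body presses on something with over 40 N, if the wrist force passes 120 N, or if a joint passes its speed limit or range.

## Working session

There is one attempt and no reset: what is moved stays moved. The work goes in short steps, Python scripts to look and compute and a shell command to move; the robot and the scene stay as the last step left them, time stands still between calls to the robot, and variables do not carry over. Pictures are saved under pics/ and viewed, about 8 in all and at most 12, crops included, and the job is handed in when it is done.

```bash
mkdir -p pics; cat > h.py <<'E'
from station import *
import numpy as np, cv2
def cam(n):
    p,d=camera(n); return p,d,camera_info(n)
def ray(ci,u,v):
    x=np.array([(u-ci['cx'])/ci['fx'],(v-ci['cy'])/ci['fy']]); s=x.copy()
    for _ in range(20): s=x/(1+ci['k1']*(s@s))
    E=np.array(ci['extrinsics']); return E[:3,3],E[:3,:3]@np.array([s[0],s[1],1.])
def onplane(ci,u,v,z):
    o,d=ray(ci,u,v); return o+d*(z-o[2])/d[2]
def proj(ci,P):
    E=np.array(ci['extrinsics']); c=E[:3,:3].T@(np.array(P)-E[:3,3]); s=c[:2]/c[2]
    s=s*(1+ci['k1']*(s@s)); return s[0]*ci['fx']+ci['cx'],s[1]*ci['fy']+ci['cy']
E
python3 - <<'E'
from h import *
for n in('side','top'):
    p,d,ci=cam(n); cv2.imwrite(f'pics/{n}0.png',p); np.save(f'{n}0.npy',d)
    print(n,ci)
o=get_obs(); print(o)
E
```

```text
side {'fx': 506.48025659667155, 'fy': 506.48025659667155, 'cx': 326.4924105097333, 'cy': 237.35811774177327, 'k1': -0.06256598684341362, 'extrinsics': array([[ 0.93141045, -0.23853511,  0.27491013,  0.35890679],
       [-0.36393183, -0.62137313,  0.69386531, -0.64939757],
       [ 0.00531053, -0.74632194, -0.66556394,  0.63943764],
       [ 0.        ,  0.        ,  0.        ,  1.        ]])}
top {'fx': 452.6890306592214, 'fy': 452.6890306592214, 'cx': 322.11352612189876, 'cy': 240.4720163443996, 'k1': -0.05507523761818706, 'extrinsics': array([[ 0.01430316, -0.99290487,  0.11804806,  0.47601267],
       [-0.99981398, -0.01572967, -0.01116127, -0.08353878],
       [ 0.01293893, -0.11786646, -0.99294515,  0.88566409],
       [ 0.        ,  0.        ,  0.        ,  1.        ]])}
{'time_s': 0.1, 'qpos': array([-1.35858556e+00,  3.00391367e-01,  1.52153965e+00, -1.14264910e-05,
        1.32072964e+00, -6.65812852e-02]), 'joint_vel': array([-0.00157639, -0.00127785, -0.00148586,  0.00065732,  0.00019491,
       -0.00162316]), 'tau': array([ 1.75660211e-03, -5.32641506e+01, -3.53285623e+01,  7.09802750e-02,
        2.34495598e-02, -7.25032783e-05]), 'ee_pos': array([ 0.15131116, -0.52852956,  0.21894759]), 'eef_rot': array([-1.62701459,  1.56972827,  1.79337296]), 'force': array([-0.41918196, -0.18406951,  0.01072361]), 'moment': array([-0.00803852,  0.07676798,  0.00393574]), 'grip_width': 0.09381339037068767}
```

View pics/top0.png

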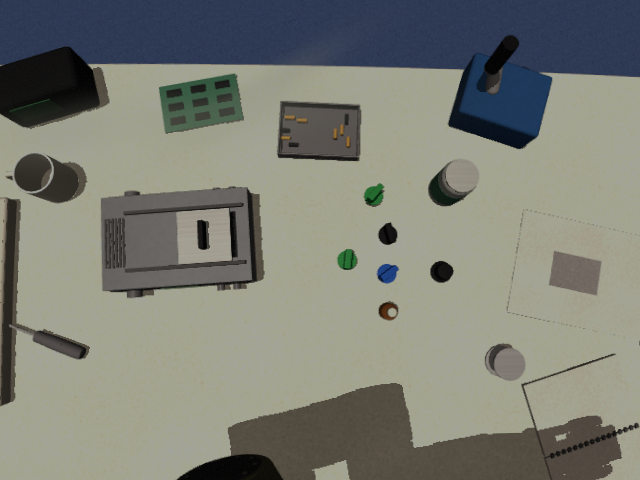

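View pics/side0.png

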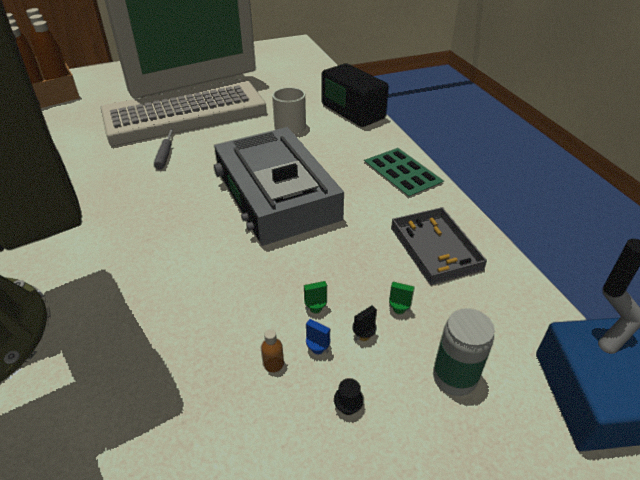

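Candidates for the carrier in the top view: black wing part (388,234), round black blank (441,272), green wings (375,195) and (347,260), blue wing (387,273). By the description it is the black wing at (388,234). I'll check it with a crop and measure.

```bash
python3 - <<'E'
from h import *
ims=[]
for n,(u,v) in(('top',(388,234)),('side',(365,325))):
    p=cv2.imread(f'pics/{n}0.png'); ims.append(cv2.resize(p[v-35:v+35,u-35:u+35],(390,390),interpolation=cv2.INTER_CUBIC))
p=cv2.imread('pics/top0.png'); ims.append(cv2.resize(p[180:300,90:270],(585,390),interpolation=cv2.INTER_CUBIC))
im=np.hstack(ims); cv2.imwrite('pics/crop0.png',cv2.resize(im,None,fx=.58,fy=.58,interpolation=cv2.INTER_AREA))
def cloud(n):
    d=np.load(f'{n}0.npy'); ci=camera_info(n); v,u=np.mgrid[:480,:640]
    x=np.stack([(u-ci['cx'])/ci['fx'],(v-ci['cy'])/ci['fy']],-1); s=x.copy()
    for _ in range(10): s=x/(1+ci['k1']*(s**2).sum(-1,keepdims=True))
    E=np.array(ci['extrinsics']); P=np.concatenate([s,np.ones_like(s[...,:1])],-1)*d[...,None]
    return P@E[:3,:3].T+E[:3,3],d>0
def rect(pts):
    (c,sz,a)=cv2.minAreaRect((pts*1000).astype(np.float32)); return np.round(c,1),np.round(sz,1),round(a,1)
for n in('top','side'):
    P,ok=cloud(n); p=cv2.imread(f'pics/{n}0.png'); dark=p.max(-1)<70
    x,y,z=P[...,0],P[...,1],P[...,2]
    print(n,'table z',np.median(z[ok&(abs(x-.35)<.03)&(abs(y)<.05)]))
    w=onplane(camera_info('top'),388,233,.058)
    m=ok&(np.hypot(x-w[0],y-w[1])<.035)&(z>.045)&(z<.07)
    q=P[m];print('wing',m.sum(),q.mean(0),rect(q[:,:2]),np.percentile(z[m],[10,50,90]))
    b=onplane(camera_info('top'),202,235,.1065)
    m=ok&(np.hypot(x-b[0],y-b[1])<.05)&(z>.097)&(z<.115)
    q=P[m];print('rib',m.sum(),q.mean(0),rect(q[:,:2]))
    m=ok&(np.hypot(x-b[0],y-b[1])<.25)&(z>.064)&(z<.09)
    q=P[m];print('case',m.sum(),rect(q[:,:2]))
    m=ok&(np.hypot(x-b[0],y-b[1])<.07)&(z>.0785)&(z<.09)&(p.min(-1)>120)
    q=P[m];print('cover',m.sum(),rect(q[:,:2]),np.median(q[:,2]))
E
```

```text
top table z -0.0003555087415836322
wing 150 [ 0.5917052  -0.2189796   0.05662096] (array([ 592.3, -219.6]), array([35.8, 12.3]), 16.5) [0.05182995 0.05746135 0.05973686]
rib 192 [0.57698814 0.11979375 0.10518412] (array([576.9, 120.6]), array([49.6, 10.5]), 5.2)
case 13704 (array([573.2, 174.2]), array([177.2, 271.2]), 5.1)
cover 2173 (array([577.5, 120.9]), array([95.4, 95.9]), 5.4) 0.08041606101710275
side table z -0.0010814691205613958
wing 251 [ 0.5911024  -0.22123166  0.05433458] (array([ 592.2, -219.6]), array([36.5, 13.5]), 14.9) [0.04813195 0.05619823 0.05777237]
rib 165 [0.57703435 0.11853469 0.10300652] (array([577.9, 121. ]), array([50.2, 15.2]), 5.8)
case 6791 (array([571.1, 175.3]), array([174.4, 275.8]), 5.1)
cover 877 (array([578.1, 120.7]), array([95.1, 98.4]), 4.2) 0.07988064691234753
```

View pics/crop0.png

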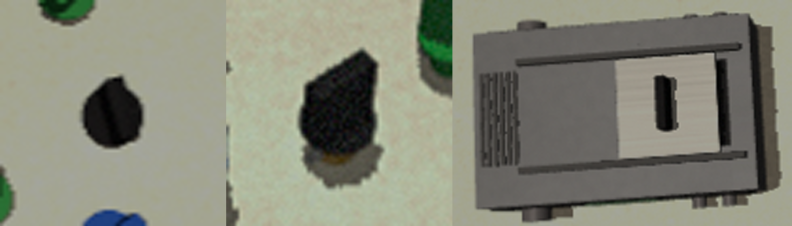

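The crop confirms it: black wing grip with a brass shank, its wing about 16° from world x. The case is yawed about 5° and the cover is about 16 mm open. Next, the tool axes and how far to go.

```bash
cat >> h.py <<'E'
from scipy.spatial.transform import Rotation as Ro
def go(P,jawyaw=None):
    "shift in tool axes (mm) and spin to bring TCP to world P (m), jaw axis to yaw (deg)"
    o=get_obs(); R=Ro.from_euler('xyz',o['eef_rot']).as_matrix()
    y=np.degrees(np.arctan2(R[1,1],R[0,1])); d=R.T@(np.array(P)-o['ee_pos'])*1000
    print('tcp',np.round(o['ee_pos']*1000,1),'toolx',np.round(R[:,0],3),'jawyaw',round(y,2),'q',np.round(o['qpos'],2),'t',o['time_s'],'F',np.round(o['force'],1),'w',round(o['grip_width']*1000,1))
    print('shift',np.round(d,1))
    if jawyaw is not None:
        s=(y-jawyaw+90)%180-90; print('spin rad',round(np.radians(s),3),'or',round(np.radians(s-np.sign(s)*180),3))
E
python3 -c "
from h import *
go([.5772,.1208,.18],95.1); go([.5922,-.2196,.15],106.3)"
```

```text
tcp [ 151.3 -528.5  218.9] toolx [-0.     0.001 -1.   ] jawyaw -74.03 q [-1.36  0.3   1.52 -0.    1.32 -0.07] t 0.1 F [-0.4 -0.2  0. ] w 93.8
shift [  39.5 -507.  -588.1]
spin rad 0.19 or -2.952
tcp [ 151.3 -528.5  218.9] toolx [-0.     0.001 -1.   ] jawyaw -74.03 q [-1.36  0.3   1.52 -0.    1.32 -0.07] t 0.1 F [-0.4 -0.2  0. ] w 93.8
shift [  69.2 -175.6 -508.9]
spin rad -0.006 or 3.136
```

```bash
python3 -m handwheel '[[[0,-30,-35],-0.148,-1],[[0,-60,-70],-0.296,-1],[[0,-90,-105],-0.444,-1],[[0,-120,-140],-0.592,-1],[[0,-150,-175],-0.74,-1]]'; python3 -c "
from h import *
go([.5772,.1208,.20],95.1)"
```

```text
time_s: 0.6
ee_pos: [0.2788, -0.3344, 0.219]
eef_rot: [-2.34, 1.57, 1.826]
force: [0.8, -0.8, 0.6]
grip_width: 0.0944
tcp [ 278.8 -334.4  219. ] toolx [-0.     0.001 -1.   ] jawyaw -31.3 q [-0.96  0.04  1.82  0.    1.28 -0.41] t 0.6 F [ 0.8 -0.8  0.6] w 94.4
shift [  19.4   18.5 -544. ]
spin rad 0.936 or -2.206
```

```bash
python3 -m handwheel '[[[0,0,-40],-0.148,-1],[[0,0,-80],-0.296,-1],[[0,0,-120],-0.444,-1],[[0,0,-160],-0.592,-1],[[0,0,-200],-0.74,-1]]'; python3 -c "
from h import *
go([.5772,.1208,.20],95.1)"
```

```text
time_s: 1.1
ee_pos: [0.3832, -0.162, 0.2191]
eef_rot: [-3.077, 1.57, 1.835]
force: [-0.1, 0.3, 0.2]
grip_width: 0.0939
tcp [ 383.2 -162.   219.1] toolx [-0.     0.001 -1.   ] jawyaw 11.45 q [-0.49 -0.    1.87  0.    1.28 -0.69] t 1.1 F [-0.1  0.3  0.2] w 93.9
shift [  19.4  246.3 -238.6]
spin rad -1.46 or 1.682
```

```bash
python3 -m handwheel '[[[0,28,-27],-0.148,0],[[0,56,-54],-0.296,0],[[0,84,-81],-0.444,0],[[0,112,-108],-0.592,0],[[0,140,-135],-0.74,0]]'; python3 -c "
from h import *
go([.5772,.1208,.15],95.1)"
```

```text
time_s: 1.6
ee_pos: [0.4942, -0.0003, 0.2191]
eef_rot: [2.707, 1.569, 2.082]
force: [0.3, -1.0, 0.2]
grip_width: 0.057
tcp [ 4.942e+02 -3.000e-01  2.191e+02] toolx [-0.001  0.001 -1.   ] jawyaw 54.2 q [-0.08  0.18  1.68  0.    1.29 -1.02] t 1.6 F [ 0.3 -1.   0.2] w 57.0
shift [ 69.2 146.7  -3.4]
spin rad -0.714 or 2.428
```

```bash
python3 -m handwheel '[[[10,35,-1],-0.145,0.2],[[20,70,-2],-0.29,0.2],[[30,105,-3],-0.435,0.2],[[40,146,-3],-0.58,0.2],[[60,147,-3],-0.714,0.2]]'; python3 -m handwheel '[[[0,0,0],0,0.2],[[0,0,0],0,0.2],[[0,0,0],0,0.2],[[0,0,0],0,0.2],[[0,0,0],0,0.2]]';python3 -c "
from h import *
go([.5772,.1208,.099],95.1)"
```

```text
time_s: 2.1
ee_pos: [0.5793, 0.124, 0.1588]
eef_rot: [1.056, 1.569, 1.154]
force: [-0.5, -0.5, 0.1]
grip_width: 0.0376
time_s: 2.6
ee_pos: [0.5795, 0.1236, 0.1597]
eef_rot: [0.686, 1.568, 0.782]
force: [0.4, 0.3, 0.9]
grip_width: 0.0378
tcp [579.5 123.6 159.7] toolx [ 0.002  0.002 -1.   ] jawyaw 95.51 q [ 0.15  0.44  1.47  0.    1.23 -1.52] t 2.6 F [0.4 0.3 0.9] w 37.8
shift [60.7 -2.7 -2.7]
spin rad 0.007 or -3.134
```

```bash
python3 -m handwheel '[[[10,-3,-3],0.007,0.2],[[25,-3,-3],0.007,0.2],[[45,-3,-3],0.007,0.2],[[60,-3,-3],0.007,0.2],[[61,-3,-3],0.007,0.2]]' 15; python3 -m handwheel '[[[0,0,0],0,1],[[0,0,0],0,1],[[0,0,0],0,1],[[0,0,0],0,1],[[0,0,0],0,1]]' 15;python3 -c "
from h import *
go([.5772,.1208,.099],95.1)"
```

```text
time_s: 3.1
ee_pos: [0.5758, 0.1203, 0.0959]
eef_rot: [2.397, 1.568, 2.486]
force: [-0.2, -0.7, 0.7]
grip_width: 0.0374
time_s: 3.6
ee_pos: [0.576, 0.1203, 0.0965]
eef_rot: [1.991, 1.569, 2.08]
force: [-0.6, 0.3, 2.3]
grip_width: 0.0103
tcp [576.  120.3  96.5] toolx [-0.001  0.002 -1.   ] jawyaw 95.1 q [ 0.14  0.51  1.53  0.    1.1  -1.52] t 3.6 F [-0.6  0.3  2.3] w 10.3
shift [-2.5  0.4  1.2]
spin rad 0.0 or -3.142
```

```bash
python3 -m handwheel '[[[-1,12,0],0,1],[[-1,27,0],0,1],[[-1,42,0],0,1],[[-1,57,0],0,1],[[-1,70,0],0,1]]'; python3 -m handwheel '[[[0,3,0],0,1],[[0,6,0],0,1],[[0,9,0],0,1],[[0,11,0],0,1],[[0,12,0],0,1]]';python3 -c "
from h import *
go([.5772,.1208,.099],95.1)"
```

```text
time_s: 4.1
ee_pos: [0.5696, 0.191, 0.0966]
eef_rot: [2.398, 1.569, 2.487]
force: [6.0, -1.6, -11.8]
grip_width: 0.0098
time_s: 4.6
ee_pos: [0.5689, 0.1997, 0.0965]
eef_rot: [-2.046, 1.566, -1.957]
force: [3.5, -27.0, 0.2]
grip_width: 0.0101
tcp [568.9 199.7  96.5] toolx [-0.002 -0.004 -1.   ] jawyaw 95.05 q [ 0.28  0.54  1.48 -0.    1.12 -1.38] t 4.6 F [  3.5 -27.    0.2] w 10.1
shift [ -2.2 -79.4   1.3]
spin rad -0.001 or 3.141
```

```bash
python3 -m handwheel '[[[0,-0.5,0],0,0.4],[[0,-1,0],0,0.2],[[0,-1,0],0,0.2],[[-20,-1,0],0,0.2],[[-50,-1,0],0,0.2]]'; python3 -m handwheel '[[[-40,-40,0],0.0,-0.1],[[-60,-90,0],0,-0.1],[[-60,-140,0],0,-0.1],[[-60,-180,0],0,-0.1],[[-60,-220,0],0,-0.1]]';python3 -c "
from h import *
go([.5922,-.2196,.12],106.3)
for n in('side','top'):
    p,d,ci=cam(n); cv2.imwrite(f'pics/{n}1.png',p); np.save(f'{n}1.npy',d)
a=cv2.imread('pics/top1.png')[180:300,90:270];b=cv2.imread('pics/side1.png')[120:250,200:360]
cv2.imwrite('pics/crop1.png',np.hstack([cv2.resize(a,(420,280)),cv2.resize(b,(345,280))]))"
```

```text
time_s: 5.1
ee_pos: [0.5681, 0.1991, 0.1457]
eef_rot: [-2.461, 1.564, -2.373]
force: [0.4, -0.1, 0.5]
grip_width: 0.0378
time_s: 5.6
ee_pos: [0.5878, -0.0218, 0.2073]
eef_rot: [-2.379, 1.565, -2.291]
force: [0.5, 0.6, -0.1]
grip_width: 0.0515
tcp [587.8 -21.8 207.3] toolx [-0.004 -0.005 -1.   ] jawyaw 95.05 q [-0.1   0.4   1.42 -0.01  1.33 -1.75] t 5.6 F [ 0.5  0.6 -0.1] w 51.5
shift [  88.1 -197.1  -12.7]
spin rad -0.196 or 2.945
```

View pics/crop1.png

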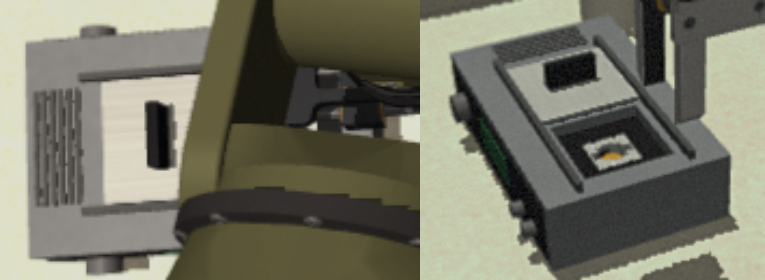

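The cover is open against its stop, and the bare socket shows in the side view at about full-image (285,193). Now to the carrier.

```bash
python3 -m handwheel '[[[0,-40,-2],-0.05,0],[[0,-80,-5],-0.1,0],[[20,-120,-8],-0.15,0],[[50,-160,-10],-0.196,0],[[80,-197,-13],-0.196,0]]'; python3 -m handwheel '[[[0,0,0],0,0],[[0,0,0],0,0],[[0,0,0],0,0],[[0,0,0],0,0],[[0,0,0],0,0]]';python3 -c "
from h import *
go([.5922,-.2196,.042],106.3)
for n in('side','top'):
    p,d,ci=cam(n); cv2.imwrite(f'pics/{n}2.png',p); np.save(f'{n}2.npy',d)
a=cv2.imread('pics/top2.png')[180:300,90:270];b=cv2.imread('pics/side2.png')[250:400,280:465]
cv2.imwrite('pics/crop2.png',np.hstack([cv2.resize(a,(420,280)),cv2.resize(b,(345,280))]))"
```

```text
time_s: 6.2
ee_pos: [0.5915, -0.2221, 0.1272]
eef_rot: [-2.465, 1.565, -2.182]
force: [1.7, -0.3, 0.1]
grip_width: 0.047
time_s: 6.7
ee_pos: [0.5921, -0.2211, 0.1282]
eef_rot: [-2.226, 1.565, -1.942]
force: [-0.9, 0.9, 0.2]
grip_width: 0.0468
tcp [ 592.1 -221.1  128.2] toolx [-0.002 -0.006 -1.   ] jawyaw 106.27 q [-0.41  0.56  1.37 -0.01  1.21 -2.27] t 6.7 F [-0.9  0.9  0.2] w 46.8
shift [86.2  1.8  0.9]
spin rad -0.001 or 3.141
```

View pics/crop2.png

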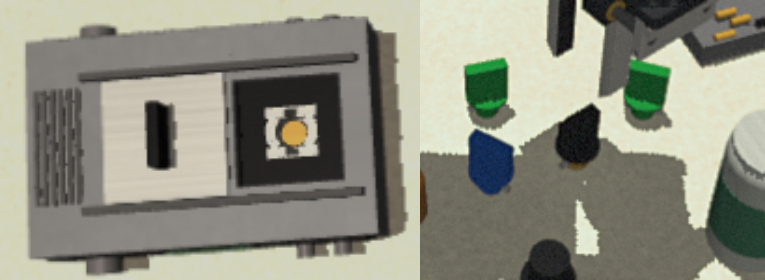

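```bash
python3 - <<'E'
from h import *
for n in('top','side'):
    p=cv2.imread(f'pics/{n}2.png').astype(int); ci=camera_info(n)
    u0,v0=proj(ci,[.579,.106,.063]); u0,v0=int(u0),int(v0)
    v,u=np.mgrid[:480,:640]; near=(abs(u-u0)<20)&(abs(v-v0)<20)
    om=near&(p[...,2]-p[...,0]>60)&(p[...,2]>110)
    print(n,(u0,v0),'orange',om.sum(),np.round(onplane(ci,u[om].mean(),v[om].mean(),.054)*1000,1))
    nd=near&(p.min(-1)>100)|om
    # collar outline incl. inner parts: min area rect of bright pixels, rays cast onto collar plane
    k,l,st,c=cv2.connectedComponentsWithStats(nd.astype(np.uint8))
    pts=np.array([onplane(ci,a,b,.063)[:2]*1000 for a,b in zip(u[nd],v[nd])],np.float32)
    print('collar',nd.sum(),cv2.minAreaRect(pts),[s[4] for s in st])
E
python3 -m handwheel '[[[20,0.5,1],0,0],[[40,1,1],0,0],[[60,1.8,1],0,0],[[75,1.8,1],0,0],[[84,1.8,1],0,0]]'; python3 -m handwheel '[[[0,0,0],0,0],[[0,0,0],0,0],[[0,0,0],0,0],[[0,0,0],0,0],[[0,0,0],0,0]]';python3 -c "
from h import *
go([.5922,-.2196,.042],106.3)"
```

```text
top (213, 235) orange 93 [578.9 104.8  54. ]
collar 400 ((578.9948120117188, 104.62527465820312), (40.750972747802734, 40.7907829284668), 5.267063140869141) [np.int32(306800), np.int32(400)]
side (288, 189) orange 26 [580.6 109.1  54. ]
collar 577 ((578.2426147460938, 111.46922302246094), (123.91741180419922, 76.4476318359375), 70.32406616210938) [np.int32(306623), np.int32(22), np.int32(36), np.int32(25), np.int32(215), np.int32(271), np.int32(8)]
time_s: 7.3
ee_pos: [0.5918, -0.2197, 0.0427]
eef_rot: [-2.476, 1.565, -2.193]
force: [-0.1, -0.1, -0.1]
grip_width: 0.0469
time_s: 7.8
ee_pos: [0.592, -0.2198, 0.0432]
eef_rot: [-2.367, 1.565, -2.083]
force: [0.1, -0.3, 0.4]
grip_width: 0.0469
tcp [ 592.  -219.8   43.2] toolx [-0.003 -0.005 -1.   ] jawyaw 106.25 q [-0.41  0.66  1.42 -0.01  1.06 -2.26] t 7.8 F [ 0.1 -0.3  0.4] w 46.9
shift [1.2 0.2 0.2]
spin rad -0.001 or 3.141
```

```bash
python3 -m handwheel '[[[0,0,0],0,1],[[0,0,0],0,1],[[0,0,0],0,1],[[0,0,0],0,1],[[0,0,0],0,1]]' 50; python3 -m handwheel '[[[-10,0,0],0,1],[[-40,0,0],0,1],[[-70,0,0],0,1],[[-100,0,0],0,1],[[-100,0,0],0,1]]';python3 -c "
from h import *
go([.579,.1047,.145],95.1)"
```

```text
time_s: 8.3
ee_pos: [0.592, -0.2198, 0.0432]
eef_rot: [-2.376, 1.565, -2.093]
force: [-0.5, -0.3, -0.7]
grip_width: 0.0118
time_s: 8.8
ee_pos: [0.5939, -0.2199, 0.1485]
eef_rot: [-1.428, 1.562, -1.144]
force: [0.3, -0.8, -0.4]
grip_width: 0.0115
tcp [ 593.9 -219.9  148.5] toolx [ 0.004 -0.008 -1.   ] jawyaw 106.25 q [-0.41  0.54  1.35 -0.01  1.24 -2.26] t 8.8 F [ 0.3 -0.8 -0.4] w 11.5
shift [  0.8 315.8  76.6]
spin rad 0.195 or -2.947
```

```bash
python3 -m handwheel '[[[0,40,10],0.04,1],[[0,85,21],0.08,1],[[0,130,32],0.12,1],[[0,175,43],0.16,1],[[0,220,54],0.195,1]]'; python3 -c "
from h import *
go([.579,.1047,.145],95.1)"
```

```text
time_s: 9.3
ee_pos: [0.5836, 0.0082, 0.1465]
eef_rot: [-1.264, 1.562, -1.177]
force: [1.5, -1.3, -0.7]
grip_width: 0.0116
tcp [583.6   8.2 146.5] toolx [ 0.003 -0.008 -1.   ] jawyaw 94.97 q [-0.05  0.44  1.51 -0.01  1.19 -1.7 ] t 9.3 F [ 1.5 -1.3 -0.7] w 11.6
shift [ 0.7 96.5  3.8]
spin rad -0.002 or 3.139
```

```bash
python3 -m handwheel '[[[0,30,1],0,1],[[0,60,2],0,1],[[0,85,3],0,1],[[0,96.5,3.8],0,1],[[20,96.5,3.8],0,1]]';  python3 -m handwheel '[[[0,0,0],0,1],[[0,0,0],0,1],[[0,0,0],0,1],[[0,0,0],0,1],[[0,0,0],0,1]]'; python3 - <<'E'
from h import *
go([.579,.1047,.1],95.1)
ims=[]
for n in('side','top'):
    p,d,ci=cam(n); cv2.imwrite(f'pics/{n}3.png',p); np.save(f'{n}3.npy',d)
p=cv2.imread('pics/side3.png'); u,v=map(int,proj(camera_info('side'),[.579,.1047,.09])); print(u,v)
cv2.imwrite('pics/crop3.png',cv2.resize(p[v-50:v+50,u-65:u+65],(780,600),interpolation=cv2.INTER_CUBIC))
ci=camera_info('side'); o=get_obs()['ee_pos']
print([np.round(proj(ci,[o[0],o[1],o[2]-.0432+h]),1) for h in (0,.02,.024)], np.round(proj(ci,[.579,.1047,.063]),1))
E
```

```text
time_s: 9.8
ee_pos: [0.5801, 0.1058, 0.1275]
eef_rot: [-0.887, 1.56, -0.799]
force: [0.3, -0.3, -1.5]
grip_width: 0.012
time_s: 10.3
ee_pos: [0.5802, 0.1055, 0.128]
eef_rot: [-0.845, 1.56, -0.757]
force: [0.7, -0.6, 0.2]
grip_width: 0.0116
tcp [580.2 105.5 128. ] toolx [ 0.008 -0.008 -1.   ] jawyaw 95.05 q [ 0.12  0.47  1.51 -0.01  1.16 -1.53] t 10.3 F [ 0.7 -0.6  0.2] w 11.6
shift [28.  -0.5 -1.5]
spin rad -0.001 or 3.141
287 178
[array([288.5, 180.2]), array([288. , 171.3]), array([287.9, 169.6])] [288.6 189.8]
```

View pics/crop3.png

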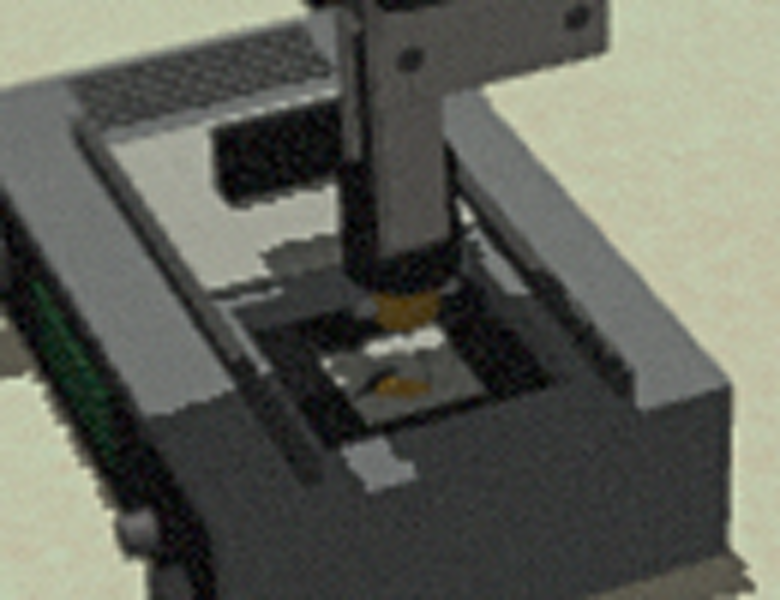

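Side crop: the brass shank sits at about (405,315) over the collar centre (405,376), and the pin lies along the slots. Fine to descend with a small correction.

```bash
python3 -m handwheel '[[[5,-0.2,-1.7],0,1],[[10,-0.2,-1.7],0,1],[[14,-0.2,-1.7],0,1],[[17,-0.2,-1.7],0,1],[[18,-0.2,-1.7],0,1]]';  python3 -c "
from h import *
go([.5787,.105,.097],95.1)"
```

```text
time_s: 10.9
ee_pos: [0.5784, 0.1052, 0.1092]
eef_rot: [-0.917, 1.56, -0.828]
force: [-0.4, -0.8, -0.8]
grip_width: 0.0114
tcp [578.4 105.2 109.2] toolx [ 0.007 -0.008 -1.   ] jawyaw 95.06 q [ 0.12  0.49  1.53 -0.01  1.12 -1.53] t 10.9 F [-0.4 -0.8 -0.8] w 11.4
shift [12.2 -0.1  0.2]
spin rad -0.001 or 3.141
```

```bash
python3 -m handwheel '[[[2,0,0.2],0,1],[[4,0,0.2],0,1],[[6,0,0.2],0,1],[[8,0,0.2],0,1],[[9,0,0.2],0,1]]';  python3 -c "
from h import *
go([.5787,.105,.0862],95.1)"
```

```text
time_s: 11.4
ee_pos: [0.5786, 0.1051, 0.1]
eef_rot: [-0.935, 1.561, -0.847]
force: [0.0, -0.2, -0.5]
grip_width: 0.0119
tcp [578.6 105.1 100. ] toolx [ 0.007 -0.008 -1.   ] jawyaw 95.06 q [ 0.12  0.5   1.53 -0.01  1.1  -1.53] t 11.4 F [ 0.  -0.2 -0.5] w 11.9
shift [13.8  0.  -0. ]
spin rad -0.001 or 3.141
```

```bash
python3 -m handwheel '[[[3,0,0],0,1],[[5,0,0],0,1],[[7,0,0],0,1],[[9,0,0],0,1],[[10,0,0],0,1]]';  python3 -c "
from h import *
go([.5787,.105,.0862],95.1)"
```

```text
time_s: 11.9
ee_pos: [0.5789, 0.1051, 0.0904]
eef_rot: [-0.874, 1.56, -0.785]
force: [-1.5, -0.5, 7.3]
grip_width: 0.0113
tcp [578.9 105.1  90.4] toolx [ 0.008 -0.008 -1.   ] jawyaw 95.06 q [ 0.12  0.51  1.54 -0.01  1.08 -1.53] t 11.9 F [-1.5 -0.5  7.3] w 11.3
shift [ 4.2 -0.  -0.3]
spin rad -0.001 or 3.141
```

```bash
python3 -m handwheel '[[[2,0,-0.2],0,1],[[3.5,0,-0.2],0,1],[[4.5,0,-0.2],0,1],[[5.2,0,-0.2],0,1],[[5.5,0,-0.2],0,1]]';  python3 -c "
from h import *
go([.5787,.105,.0862],95.1)"
```

```text
time_s: 12.4
ee_pos: [0.579, 0.1051, 0.0861]
eef_rot: [-0.807, 1.56, -0.719]
force: [-6.6, -0.4, 17.3]
grip_width: 0.0116
tcp [579.  105.1  86.1] toolx [ 0.008 -0.007 -1.   ] jawyaw 95.06 q [ 0.12  0.52  1.54 -0.01  1.07 -1.53] t 12.4 F [-6.6 -0.4 17.3] w 11.6
shift [-0.1 -0.1 -0.3]
spin rad -0.001 or 3.141
```

```bash
python3 -m handwheel '[[[1.3,0,-0.3],0.06,1],[[1.3,0,-0.3],0.15,1],[[1.3,0,-0.3],0.25,1],[[1.3,0,-0.3],0.35,1],[[1.3,0,-0.3],0.45,1]]';  python3 -c "
from h import *
go([.5787,.105,.0862],5.1); print(get_obs()['moment'])"
```

```text
time_s: 12.9
ee_pos: [0.5794, 0.1049, 0.0863]
eef_rot: [-0.246, 1.558, -0.612]
force: [-2.4, -1.4, 13.9]
grip_width: 0.0116
tcp [579.4 104.9  86.3] toolx [ 0.011 -0.008 -1.   ] jawyaw 69.05 q [ 0.12  0.52  1.54 -0.01  1.07 -1.08] t 12.9 F [-2.4 -1.4 13.9] w 11.6
shift [ 0.  -0.2 -0.7]
spin rad 1.116 or -2.026
[-0.3658207   0.42360894  0.08904753]
```

```bash
python3 -m handwheel '[[[1.8,0,-0.3],0.1,1],[[1.8,0,-0.3],0.2,1],[[1.8,0,-0.3],0.3,1],[[1.8,0,-0.3],0.4,1],[[1.8,0,-0.3],0.5,1]]';  python3 -c "
from h import *
go([.5787,.105,.0862],5.1); print(get_obs()['moment'])"; python3 -m handwheel '[[[1.8,0,-0.2],0.1,1],[[1.8,0,-0.2],0.2,1],[[1.8,0,-0.2],0.3,1],[[1.8,0,-0.2],0.4,1],[[1.8,0,-0.2],0.5,1]]';  python3 -c "
from h import *
go([.5787,.105,.0862],5.1); print(get_obs()['moment'])"
```

```text
time_s: 13.4
ee_pos: [0.5799, 0.1049, 0.0862]
eef_rot: [0.345, 1.556, -0.524]
force: [-5.0, -1.8, 17.7]
grip_width: 0.012
tcp [579.9 104.9  86.2] toolx [ 0.013 -0.008 -1.   ] jawyaw 40.17 q [ 0.12  0.52  1.54 -0.01  1.07 -0.58] t 13.4 F [-5.  -1.8 17.7] w 12.0
shift [ 0.  -0.8 -0.8]
spin rad 0.612 or -2.529
[-0.29814328  0.91272808  0.09881065]
time_s: 13.9
ee_pos: [0.5803, 0.1051, 0.0862]
eef_rot: [0.919, 1.554, -0.455]
force: [-6.2, -0.6, 18.7]
grip_width: 0.0116
tcp [580.3 105.1  86.2] toolx [ 0.015 -0.007 -1.   ] jawyaw 11.3 q [ 0.12  0.52  1.54 -0.01  1.07 -0.07] t 13.9 F [-6.2 -0.6 18.7] w 11.6
shift [ 0.  -1.6 -0.2]
spin rad 0.108 or -3.033
[-0.09496984  1.14130291  0.12998516]
```

```bash
python3 -m handwheel '[[[1.8,-0.3,0],0.05,1],[[1.8,-0.6,0],0.1,1],[[1.8,-0.8,0],0.13,1],[[1.8,-0.8,0],0.15,1],[[1.8,-0.8,0],0.17,1]]';  python3 -c "
from h import *
go([.5787,.105,.0862],5.1); print(get_obs()['moment'])"
```

```text
time_s: 14.4
ee_pos: [0.5798, 0.1051, 0.0862]
eef_rot: [1.127, 1.553, -0.417]
force: [-8.3, -0.9, 20.3]
grip_width: 0.0113
tcp [579.8 105.1  86.2] toolx [ 0.016 -0.007 -1.   ] jawyaw 1.54 q [ 0.12  0.52  1.55 -0.01  1.06  0.1 ] t 14.4 F [-8.3 -0.9 20.3] w 11.3
shift [-0.  -1.1  0.1]
spin rad -0.062 or 3.079
[-0.04531263  1.91973955  0.27335625]
```

```bash
python3 -m handwheel '[[[1.8,-0.3,0],0.02,1],[[1.8,-0.4,0],0.04,1],[[1.8,-0.4,0],0.05,1],[[1.8,-0.4,0],0.06,1],[[1.8,-0.4,0],0.06,1]]';  python3 - <<'E'
from h import *
go([.5787,.105,.0862],5.1); print(get_obs()['moment'])
for n in('side','top'):
    p,d,ci=cam(n); cv2.imwrite(f'pics/{n}4.png',p)
p=cv2.imread('pics/side4.png')
cv2.imwrite('pics/crop4.png',np.hstack([cv2.resize(p[128:228,237:337],(400,400),interpolation=cv2.INTER_CUBIC),cv2.resize(p[120:420,200:500],(400,400))]))
E
```

```text
time_s: 14.9
ee_pos: [0.5793, 0.1052, 0.0862]
eef_rot: [1.188, 1.553, -0.416]
force: [-11.5, -1.8, 22.4]
grip_width: 0.0119
tcp [579.3 105.2  86.2] toolx [ 0.016 -0.007 -1.   ] jawyaw -1.89 q [ 0.12  0.51  1.55 -0.01  1.06  0.16] t 14.9 F [-11.5  -1.8  22.4] w 11.9
shift [-0.1 -0.6  0.2]
spin rad -0.122 or 3.02
[-0.07967214  2.59029129  0.35274335]
```

View pics/crop4.png

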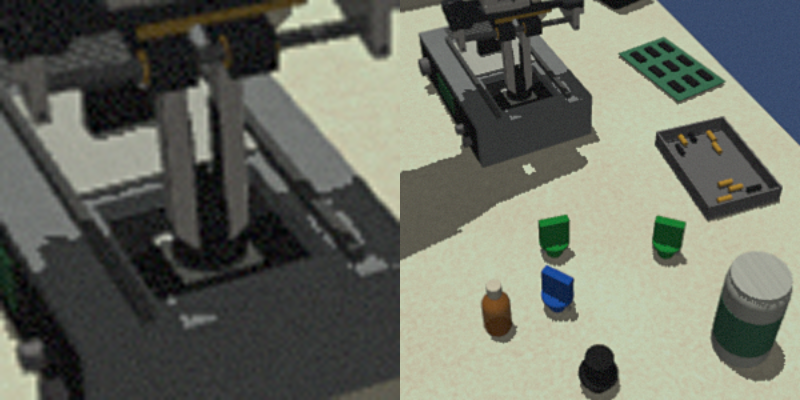

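```bash
python3 -m handwheel '[[[1.8,0.3,0],0.01,1],[[1.8,0.3,0],0.02,1],[[1.8,0.3,0],0.03,1],[[1.8,0.3,0],0.04,1],[[1.8,0.3,0],0.04,1]]' 60;  python3 - <<'E'
from h import *
go([.5787,.105,.0862],5.1); print(get_obs()['moment'])
E
```

```text
time_s: 15.5
ee_pos: [0.579, 0.1053, 0.0861]
eef_rot: [1.194, 1.554, -0.449]
force: [-14.9, -1.9, 24.5]
grip_width: 0.0113
tcp [579.  105.3  86.1] toolx [ 0.015 -0.007 -1.   ] jawyaw -4.14 q [ 0.12  0.52  1.55 -0.01  1.06  0.2 ] t 15.5 F [-14.9  -1.9  24.5] w 11.3
shift [-0.1 -0.3  0.3]
spin rad -0.161 or 2.98
[-0.07678239  3.21244503  0.41487223]
```

At the stop: over the last steps Fx and Mz rose together at a lever of about the pin's half length. Height stays at 86.1–86.2 mm while the push rose from 18 to 24 N, so the flange is seated. Handing in.

```bash
python3 -c "
from h import *
camera('side'); go([.5787,.105,.0862],5.1)
print(hand_in())"
```

```text
tcp [579.  105.3  86.1] toolx [ 0.015 -0.007 -1.   ] jawyaw -4.13 q [ 0.12  0.52  1.55 -0.01  1.06  0.2 ] t 15.55 F [-14.6  -1.6  24.6] w 11.7
shift [-0.1 -0.3  0.3]
spin rad -0.161 or 2.98
the job is handed in; nothing more can be done
None
```

I slid the cover open to its end stop, put the carrier into the socket with its pin in the slots, and turned it clockwise to the stop. I handed in at 15.6 s with it still gripped and pressed; no verdict was reported.

- **Cover:** it moved about 79 mm and then met 27 N at the end stop. The later pictures show it still open.
- **Pressed home:** the final push was 24.6 N with the tool at 86.1 mm, against 86.2 mm computed for fully home. The height held steady while the push rose from 18 to 24 N, so the flange is on the collar. The grip is 60 N.
- **Turned to the stop:** the jaws turned about 99° from where the pin entered. Sideways force and torque built up together over the last part, as they would with the pin against its stop. The 9° beyond a quarter turn I put down to play and the wing twisting a little in the pads; I did not measure the carrier's own angle.
- **Disagreements:** at the end there was a steady 15 N sideways force and a tool tilt of under 1°. The side camera's socket position was about 4 mm off the top camera's, so I used the top view and checked the alignment by eye in the side view.
- **Bystanders:** the blank cap and flux bottle stood untouched in the last picture, as did the blue and green look-alikes. The drink can was never approached, and I did not check it specifically afterwards.

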